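Trip test of the residual-current device on the winder's supply box

TASK

Do the routine trip test of the residual-current device in the winder's bench supply box, with light touches of the fingertips only: first flip the three-pole breaker off so that the winder is not cut off under load, then press the round test button beside the residual-current device's lever until that lever trips off, push that lever fully back on, and last flip the breaker fully back on. A lever is off when it leans to the side of the box with the three round outlet flaps and on when it leans to the opposite side. Leave the rotary main switch as it is, do not shift or lift the hex key, ring core, masking tape or bearing lying about, and press nothing hard.

Things in the scene. Friction and masses are not known exactly. Their poses are not given: they have to be found in the camera images.
- supply_box: Grey and white enclosure fixed to the bench, 150 (x) by 266 (y) by 78 mm high. Origin: centre of its underside. Its -x side has three round black outlet flaps and looks to the robot (yaw within 0.3 rad). Three devices, about 70 mm apart, in any order, stand in a row along y in a 50 mm wide window in the lid. Above the bench: lid top 78 mm, strip between the devices 72 mm, device faces 84 mm.
- rcd: Residual-current device, the widest of the three: white, 44.5 mm (x) by 72 mm (y). Origin: centre of its underside, 70 mm above the bench; axes parallel to the box's; its flat face lies 14 mm above the origin (84 mm above the bench). One single black lever on its +y half, and a round grey test button on its -y half.
- rcd_lever (a joint): Angle of the residual-current device's lever, rad: 0 = on (leans 0.45 rad to the box's +x), 0.9 = off (leans 0.45 rad to -x). Starts on. Hinge: along the box's y, 18 mm to +y of the rcd origin and 9 mm above it. It snaps over at 0.25: below that it jumps on, above it falls off. Push at half its height: about 4 N towards on, 2 N towards off. It cannot stay on while the button is held down.
- rcd_lever_tip (a point): Middle of the top end of the residual-current device's lever, 24 mm from its hinge point. The lever is 18 mm wide (y) and about 7 mm thick and stands about 16 mm above the device's face.
- test_button (a joint): Travel of the test button, m: 0 = released, 0.0045 = pressed to its stop; springs back by itself. Pressed about 3 mm or more it trips the lever off (about 3 to 4 N).
- test_button_top (a point): Centre of the top of the round grey test button, diameter 15 mm, standing 5.5 mm proud of the device's face; it is pressed straight down. It lies 37 mm to -y and 4 mm to -x of the lever's hinge point.
- breaker: Three-pole circuit breaker of the winder: white, 44.5 mm (x) by 54 mm (y). Origin: centre of its underside, 70 mm above the bench; axes parallel to the box's; flat face 14 mm above the origin. Three black levers joined by a tie bar.
- breaker_lever (a joint): Angle of the breaker's three joined levers, rad: 0 = on (leans 0.45 rad to the box's +x), 0.9 = off (leans 0.45 rad to -x). Starts on. It hinges about the box's y direction 9 mm above the breaker's origin and snaps over the middle (0.45) to either end; the push needed at half its height is about 3 N.
- breaker_lever_tip (a point): Middle of the top end of the breaker's joined levers, 24 mm from the hinge; the tie bar is 46 mm long (y); levers about 7 mm thick, standing about 16 mm above the face.
- main_switch: Rotary main switch: white, 44.5 mm by 54 mm, with a round black knob with a bar grip. Origin: centre of its underside, 70 mm above the bench. To be left alone.
- main_knob (a joint): Angle of the main switch's knob, rad, 0 at the start (bar along the box's x). Leave it at 0.
- main_knob_top (a point): Top of the main switch's knob, 36 mm above the device's origin; the bar grip is 36 mm by 9 mm.
- hex_key: Loose black hex key, 28x102x5 mm, lying on the lid of the box beside the window, on the side of the outlet flaps. Origin: centre of its underside. Bystander.
- ring_core: Loose blue ring core, outer diameter 56 mm, 18 mm high, on the bench behind the box (+x side). Origin: centre of its underside. Bystander.
- masking_tape: Loose roll of masking tape, outer diameter 100 mm, 24 mm high, on the bench near its front edge, to the left of the box. Origin: centre of its underside. Bystander.
- bearing: Loose ball bearing, outer diameter 42 mm, 12 mm high, on the bench at the box's +y end. Origin: centre of its underside. Bystander.

How it is judged:
On the way, in this order (a step that is already met when the one before it is completed fails the run):
1. the breaker is flipped off while the residual-current device is still on (value of joint breaker_lever above 0.8 rad and value of joint rcd_lever below 0.1 rad), for 0.1 s.
2. the test button is being pressed while the device's lever is still on (value of joint test_button above 0.0006 m and value of joint rcd_lever below 0.35 rad and value of joint breaker_lever above 0.8 rad).
3. the pressed button trips the device's lever to off (value of joint test_button above 0.002 m and value of joint rcd_lever above 0.7 rad and value of joint breaker_lever above 0.8 rad).
4. the device's lever is back on, its button released, the breaker still off (all of step 1 and value of joint test_button below 0.001 m), for 0.2 s.
At the end, for the whole second after the job is handed in: Both levers fully on (within 0.1 rad), the test button released (within 1 mm), the main switch's knob within 0.2 rad of its start, and the hex key, ring core, masking tape and bearing each within 20 mm of where they lay (value of joint each of breaker_lever, rcd_lever below 0.1 rad and value of joint test_button below 0.001 m and value of joint main_knob between -0.2 and 0.2 rad and distance of each of hex_key, ring_core, masking_tape, bearing from where it was at the start of the episode below 0.02 m); the robot touches nothing.
It fails at once if the residual-current device is off while the breaker is on (test or switching under load) (value of joint rcd_lever above 0.5 rad and value of joint breaker_lever below 0.3 rad).
It fails at once if the main switch is turned by more than 0.2 rad (not (value of joint main_knob between -0.2 and 0.2 rad)).
It fails at once if the robot presses on the box or a device with more than 25 N (contact force between any of the fingers, the arm and supply_box above 25 N or contact force between any of the fingers, the arm and rcd above 25 N or contact force between any of the fingers, the arm and breaker above 25 N or contact force between any of the fingers, the arm and main_switch above 25 N).
It fails at once if a loose thing is lifted, carried or moved by more than 20 mm (not (distance of each of hex_key, ring_core, masking_tape, bearing from where it was at the start of the episode below 0.02 m)).
It also fails if it takes over 53 s, if anything falls off the work surface, if the arm or the gripper's body presses on something with over 40 N, if the wrist force passes 120 N, or if a joint passes its speed limit or range.

ROBOT

A 6-joint arm with a two-finger parallel gripper is mounted at the origin on a cart in front of the work surface, level with it; the furniture and walls round the work are solid. World frame = base frame: x ahead of the robot, y to its left, z up, the work surface at z = 0. Lengths are in m, angles in rad, forces in N, time in s.
With the tool pointing down it reaches from about 0.35 to 0.975 m from the base axis. Payload 4.9 kg.
Tool frame: the origin (TCP) lies at the very end of the fingers, on their centre line; the grasp point (between the pads) lies 19 mm behind it (ctrl.grip_point_offset is the distance from the TCP to the grasp point, in m); z points along the fingers, y is the line along which they close (so a half turn about z gives the same grasp; the last joint's range is limited). The gripper opens to 85 mm and grips with 20 to 120 N. Pads are 22 mm wide; open, the fingers measure 114 mm over their backs; the gripper's body (76 mm by 85 mm) begins 54 mm behind the grasp point. The pads swing forward as they close: fully open they stand 13 mm farther back than shut.
Start: joints at [-1.254, 0.053, 1.613, -0, 1.476, -0.119], TCP at [0.264, -0.567, 0.231] pointing down, gripper open.
Joint ranges: [-3.01, 3.01], [-1.01, 2.22], [0.06, 2.58], [-1.02, 4.17], [0.09, 2.62], [-3.14, 3.14]. Speed limits (rad/s): [2.57, 2.57, 3.14, 3.14, 3.14, 3.14].

INTERFACE

Orientations are given as a rotation vector (axis times angle).
In Python, from station import ctrl gives the robot as it stands.
- The arm moves only by the tool send_rows, never from a script. Its argument "rows" is a list of rows, each a list of 3 entries, a list of its own where there are three numbers: the finger opening in cm, from 0 to 8.54, then the shift along the tool's x, y, z in cm, then the turn about the tool's z in degrees. A call has 1 to 10 rows; each row shifts and turns the commanded pose from where the row before left it, along the tool's axes as they then stand; what a row does not reach is not made up. A row lasts 1/8 s, in which the tool goes at most 62.5 mm and 10.7 degrees, less where a joint would pass 70% of its speed; a pose out of reach is approached as far as the arm can. A call with a gripper value outside its range is refused whole. The fingers move at their own pace and stop on an object; "newtons" is the grip in N (left out, the last holds). Time passes only in rows, so rows that do not move let the fingers close. It gives the time, the measured TCP pose, the force, the opening and the grip force at its end, in the units of the state.
- ctrl.get_obs(): the state, without advancing time (a new reading comes with each control period).
- ctrl.get_image(name): name is "side" or "top"; returns a dict with "frame" (400x640x3 uint8, red, green, blue), "range_z" (400x640 float32, m along the optical axis (not along the pixel's ray), 0 where there is no reading), "fx", "fy", "cx", "cy" (pixels), "cam_to_world" (4x4, takes a point from camera to world coordinates). Camera axes: x right, y down, z forward; pixel columns grow to the right and rows downward; lengths in m; the calibration is good to about 2 mm. A picture is of the moment at which its call begins.
- ctrl.finish_job(): hands the job in; it is judged then, once.
The state is a dict: "t": time; "q": joint angles; "dq": joint speeds; "effort": joint torques, N m; "tool_pos": TCP position; "tool_rot": TCP orientation; "contact_force": force on the tool from outside, world axes, zero at the start; "wrist_torque": the same for the moment, N m; "opening": finger opening in m; "grip_force": force on a finger pad.
Only numpy, scipy, OpenCV 4.12 (cv2) and the standard library are available. Lean on these libraries where they do the work, as an engineer would, in place of code of your own. Each camera call takes 0.05 s, during which the arm holds its last target. There are 200 camera calls.

## Working session

There is one attempt and no reset: what is moved stays moved. The work goes in short steps, Python scripts to look and compute and a tool call to move; the robot and the scene stay as the last step left them, time stands still between calls to the robot, and variables do not carry over. Pictures are saved under pics/ and viewed, at most 10 in all, crops included, and the job is handed in when it is done.

Besides the shell and the picture viewer there is one more tool, called after ">>>" as name([rows], argument=value, ...), one row to a line, values as JSON. send_rows: Moves the arm, as the interface text tells. Its arguments: {"type":"object","properties":{"rows":{"type":"array","items":{"type":"array"}},"newtons":{"type":"number"}},"required":["rows"]}

```bash
mkdir -p pics; python3 - <<'E'
from station import ctrl
import cv2,numpy as np
o=ctrl.get_obs();print(o['t'],o['tool_pos'],o['tool_rot'],o['opening'])
for n in ('top','side'):
    d=ctrl.get_image(n);np.savez(f'{n}0.npz',**d)
    cv2.imwrite(f'pics/{n}0.png',d['frame'][:,:,::-1]);print(n,d['fx'],d['cx'],d['cy'],np.round(d['cam_to_world'],3).tolist())
E
```

```text
0.0 [ 0.26363482 -0.56598908  0.23009139] [-3.06534787e+00 -6.78700327e-01  3.42070372e-04] 0.08563304982957455
top 437.4837075012748 320.9209170224199 198.4692876158253 [[0.015, -0.997, 0.08, 0.446], [-0.999, -0.017, -0.03, -0.158], [0.031, -0.079, -0.996, 0.921], [0.0, 0.0, 0.0, 1.0]]
side 495.0560463251698 316.34096049839894 199.90404079843637 [[0.999, 0.036, -0.019, 0.536], [0.035, -0.546, 0.837, -1.008], [0.02, -0.837, -0.547, 0.619], [0.0, 0.0, 0.0, 1.0]]
```

View pics/top0.png

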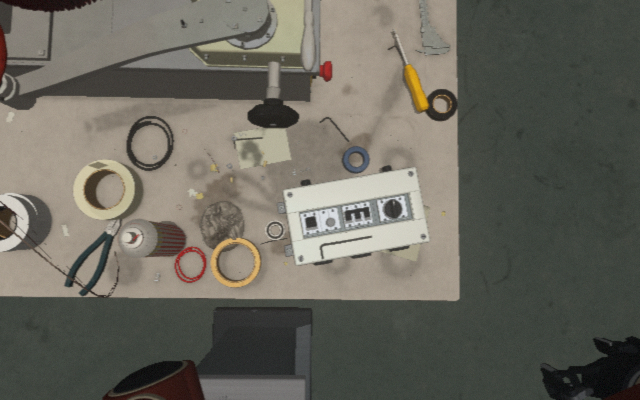

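View pics/side0.png

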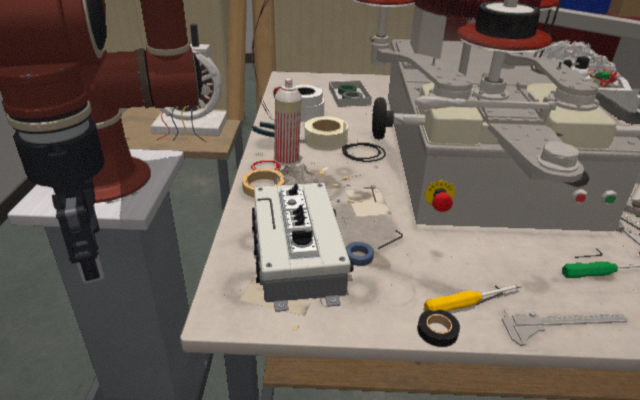

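The top view shows the box at about (357,215). From left (+y) to right the devices are the RCD (lever ~(311,219), button ~(331,222)), the breaker (~(357,214)) and the main switch (~(393,209)). Next I'll measure the lid and take a zoomed crop.

```bash
cat > h.py <<'E'
import numpy as np,cv2
def ray(d,u,v,z):
    T=d['cam_to_world'];r=T[:3,:3]@np.array([(u-d['cx'])/d['fx'],(v-d['cy'])/d['fy'],1.]);o=T[:3,3]
    return o+r*(z-o[2])/r[2]
def proj(d,p):
    T=d['cam_to_world'];c=T[:3,:3].T@(np.asarray(p)-T[:3,3]);return d['fx']*c[0]/c[2]+d['cx'],d['fy']*c[1]/c[2]+d['cy']
E
python3 - <<'E'
from h import *
d=dict(np.load('top0.npz'));f=d['frame'];s=dict(np.load('side0.npz'))
T=d['cam_to_world'];v,u=np.mgrid[:400,:640];z=d['range_z']
P=np.stack([(u-d['cx'])/d['fx']*z,(v-d['cy'])/d['fy']*z,z],-1)@T[:3,:3].T+T[:3,3]
roi=np.zeros((400,640),bool);roi[150:280,270:445]=1
m=(abs(P[...,2]-.078)<.012)&roi&(z>0)
cs,_=cv2.findContours(m.astype(np.uint8),0,1);c=max(cs,key=cv2.contourArea)
print('lid z',np.median(P[m][:,2]))
q=np.array([ray(d,a,b,.078)[:2] for a,b in c[:,0]+0.0],np.float32)
r=cv2.minAreaRect(q);print('lid rect',r)
hsv=cv2.cvtColor(f,cv2.COLOR_RGB2GRAY)
crop=cv2.resize(f[160:270,275:435],None,fx=5,fy=5,interpolation=cv2.INTER_CUBIC);cv2.imwrite('pics/c1.png',crop[:,:,::-1])
crop=cv2.resize(s['frame'][170:310,240:360],None,fx=4,fy=4,interpolation=cv2.INTER_CUBIC);cv2.imwrite('pics/c2.png',crop[:,:,::-1])
E
```

```text
lid z 0.078578187431256
lid rect ((0.48256367444992065, -0.2504975199699402), (0.1493605673313141, 0.26484620571136475), 10.961959838867188)
```

View pics/c1.png

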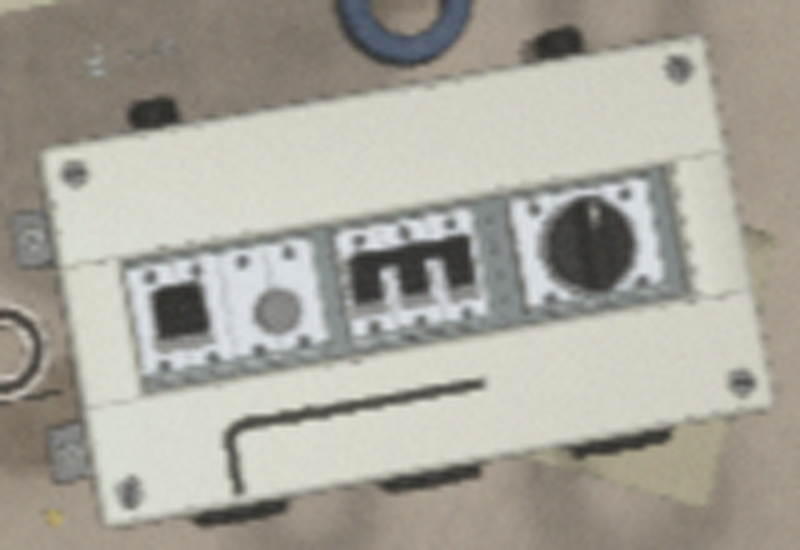

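View pics/c2.png

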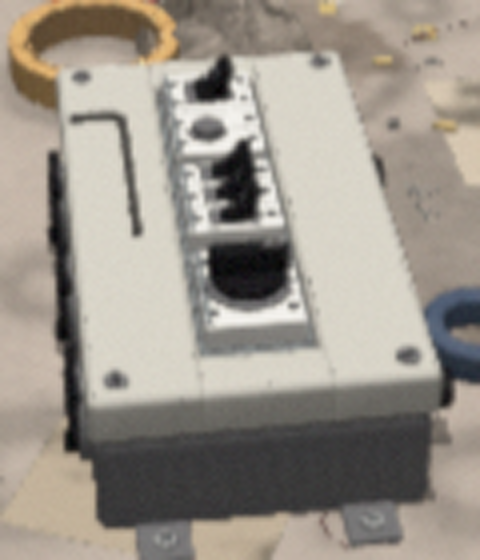

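The crops confirm the layout. In c1 the button is at (279,311), the RCD lever at (182,310), the breaker tie bar at (412,255) and the knob at (591,241). Both levers lean to +x. The lid measures 149×265 mm with a yaw of 11°.

```bash
python3 - <<'E'
from h import *
from scipy.spatial.transform import Rotation as R
from station import ctrl
d=dict(np.load('top0.npz'));s=dict(np.load('side0.npz'))
C=np.array([.48256,-.2505]);a=np.radians(10.96);B=np.array([[np.cos(a),-np.sin(a)],[np.sin(a),np.cos(a)]])
def show(n,p):print(n,np.round(p*1000,1),'box',np.round(B.T@(p[:2]-C)*1000,1))
def t(n,u,v,z):show(n,ray(d,275+(u+.5)/5-.5,160+(v+.5)/5-.5,z))
def sd(n,u,v,z):show(n+' side',ray(s,240+(u+.5)/4-.5,170+(v+.5)/4-.5,z))
t('button',279,311,.0895);sd('button',208,126,.0895)
t('rcd left edge mid',136,320,.084);t('rcd right',318,291,.084)
t('rcd lever top edge',178,287,.1);t('rcdlever',182,310,.09)
t('tie top edge L',353,255,.1);t('tie top edge R',472,238,.1)
t('brk left',345,287,.084);t('brk right',480,265,.084)
t('knob',591,241,.1);
sd('knob',248,245,.106)
t('hex a',484,383,.08);t('hex corner',232,428,.083);t('hex b',238,492,.083)
o=ctrl.get_obs();print(np.round(R.from_rotvec(o['tool_rot']).as_matrix(),3).tolist())
print(np.degrees(a))
E
```

```text
button [ 468.8 -201.5   89.5] box [-4.1 50.7]
button side [ 469.7 -206.2   89.5] box [-4.2 46. ]
rcd left edge mid [ 464.7 -147.1   84. ] box [  2.1 104.9]
rcd right [ 476.9 -216.6   84. ] box [ 0.9 34.3]
rcd lever top edge [ 477.  -162.9  100. ] box [11.2 87.1]
rcdlever [ 468.6 -164.6   90. ] box [ 2.7 87. ]
tie top edge L [ 490.1 -228.5  100. ] box [11.5 20.1]
tie top edge R [ 497.2 -273.5  100. ] box [ 10.  -25.4]
brk left [ 478.6 -227.    84. ] box [ 0.6 23.9]
brk right [ 487.9 -278.9   84. ] box [ -0.2 -28.9]
knob [ 496.9 -318.7  100. ] box [  1.1 -69.6]
knob side [ 496.2 -323.2  106. ] box [ -0.4 -73.9]
hex a [ 442.7 -281.3   80. ] box [-45.  -22.6]
hex corner [ 424.2 -184.5   83. ] box [-44.8  75.9]
hex b [ 400.  -187.1   83. ] box [-69.   77.9]
[[0.907, 0.422, -0.001], [0.422, -0.907, 0.002], [0.0, -0.002, -1.0]]
10.96
```

>>> send_rows([
  [0,[0,0,0],7],
  [0,[0,0,0],7],
  [0,[3.84,-3.3,0],0],
  [0,[3.84,-3.3,0],0],
  [0,[3.84,-3.3,0],0],
  [0,[3.84,-3.3,0],0],
  [0,[3.84,-3.3,0],0],
  [0,[3.84,-3.3,0],0],
  [0,[3.84,-3.3,0],0],
  [0,[3.84,-3.3,0],0],
], newtons=20)

```text
t: 1.35
tool_pos: [0.5158, -0.2473, 0.2308]
tool_rot: [-3.127, -0.3, 0.001]
contact_force: [0.7, -0.8, 0.0]
opening: -0.0002
grip_force: 0.0
```

```bash
cat >> h.py <<'E'
def st():
    from station import ctrl
    from scipy.spatial.transform import Rotation as R
    C=np.array([.48256,-.2505]);a=np.radians(10.96);B=np.array([[np.cos(a),-np.sin(a)],[np.sin(a),np.cos(a)]])
    o=ctrl.get_obs();p=o['tool_pos'];M=R.from_rotvec(o['tool_rot']).as_matrix()
    print('t',o['t'],'box mm',np.round(B.T@(p[:2]-C)*1000,1),'z',round(p[2]*1000,1),'yaw',round(np.degrees(np.arctan2(M[1,0],M[0,0])),2),'tilt',np.round(M[:2,2],3),'F',np.round(o['contact_force'],1),'op',o['opening'])
E
python3 -c "from h import *;st()"
```

```text
t 1.35 box mm [33.2 -3.2] z 230.8 yaw 10.97 tilt [-0.001  0.   ] F [ 0.7 -0.8  0. ] op -0.00021979168058338186
```

>>> send_rows([
  [0,[0,0,4],0],
  [0,[0,0,4],0],
  [0,[0,0,3],0],
  [0,[0,0,0],0],
  [0,[0,0,0],0],
])

```text
t: 1.98
tool_pos: [0.5157, -0.2494, 0.1225]
tool_rot: [3.126, 0.3, 0.002]
contact_force: [0.9, -0.7, 0.3]
opening: 0.0002
grip_force: 0.0
```

```bash
python3 - <<'E'
from h import *
from station import ctrl
st()
s=ctrl.get_image('side')['frame'][140:310,230:390];t=ctrl.get_image('top')['frame'][140:280,260:440]
a=cv2.resize(s,None,fx=3.5,fy=3.5,interpolation=2)
b=cv2.resize(t,None,fx=1.3,fy=1.3,interpolation=2)
im=np.zeros((595,800,3),np.uint8);im[:a.shape[0],:a.shape[1]]=a;im[:b.shape[0],560:560+b.shape[1]]=b
cv2.imwrite('pics/n1.png',im[:,:,::-1])
E
```

```text
t 1.975 box mm [32.8 -5.2] z 122.5 yaw 10.97 tilt [ 0.001 -0.001] F [ 0.9 -0.7  0.3] op 0.00020709778224787647
```

View pics/n1.png

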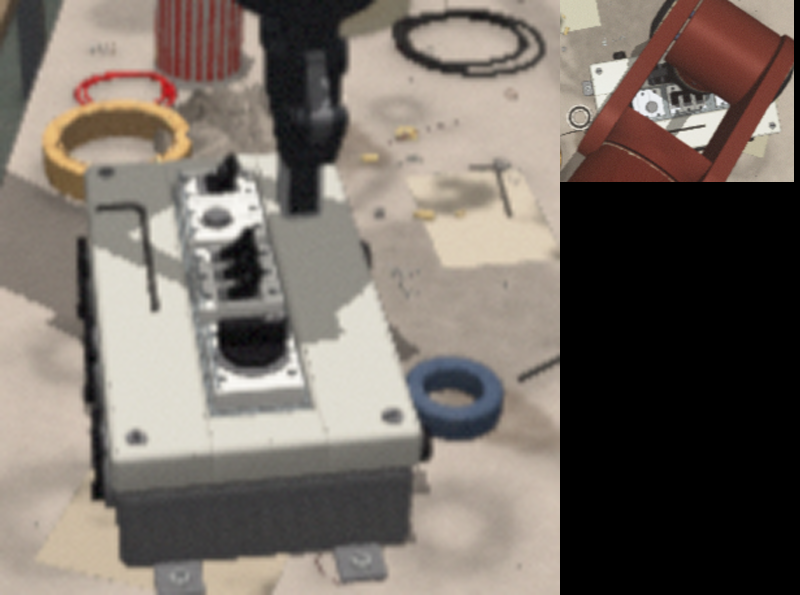

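The fingertip hangs at about (302,213) in the crop, beside the breaker levers on their +x side, as computed. Going down and pushing towards -x.

>>> send_rows([
  [0,[0,0,2],0],
  [0,[0,0,1.1],0],
  [0,[0,0,0],0],
  [0,[-0.5,0,0],0],
  [0,[-0.5,0,0],0],
  [0,[-0.3,0,0],0],
  [0,[-0.3,0,0],0],
  [0,[0,0,0],0],
])

```text
t: 3.08
tool_pos: [0.499, -0.2521, 0.0902]
tool_rot: [3.127, 0.3, -0.001]
contact_force: [0.4, -0.7, -0.3]
opening: -0.0
grip_force: 0.1
```

```bash
python3 -c "from h import *;st()"
```

```text
t 3.075 box mm [15.8 -4.7] z 90.2 yaw 10.96 tilt [-0.001 -0.   ] F [ 0.4 -0.7 -0.3] op -4.668487261198433e-05
```

>>> send_rows([
  [0,[-0.2,0,0],0],
  [0,[0,0,0],0],
])

```text
t: 3.32
tool_pos: [0.4973, -0.2524, 0.0903]
tool_rot: [-3.127, -0.3, 0.001]
contact_force: [0.5, 0.1, 1.3]
opening: -0.0005
grip_force: 0.4
```

```bash
cat >> h.py <<'E'
def snap(n):
    from station import ctrl
    s=ctrl.get_image('side')['frame'][170:280,250:360]
    cv2.imwrite(f'pics/{n}.png',cv2.resize(s,None,fx=5,fy=5,interpolation=2)[:,:,::-1])
E
python3 -c "from h import *;st();snap('n2')"
```

```text
t 3.325 box mm [14.1 -4.7] z 90.3 yaw 10.96 tilt [-0.  0.] F [0.5 0.1 1.3] op -0.000459193097022606
```

View pics/n2.png

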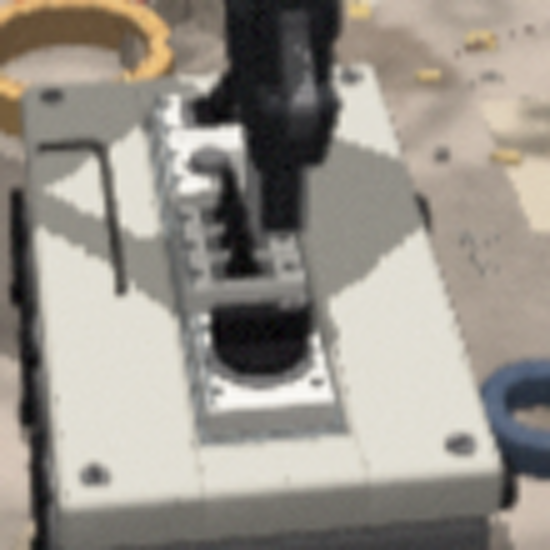

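The breaker lever now leans to -x: its top is at (225,165) and its base at about (240,270). I'll go up and over to the test button.

>>> send_rows([
  [0,[0,0,-3],0],
  [0,[0,0,0],0],
  [0,[-0.8,-2.7,0],0],
  [0,[-0.9,-2.6,0],0],
  [0,[0,0,0],0],
  [0,[0,0,2.2],0],
  [0,[0,0,0],0],
])

```text
t: 4.25
tool_pos: [0.4696, -0.2033, 0.0961]
tool_rot: [-3.125, -0.3, 0.006]
contact_force: [-0.3, 0.7, -0.8]
opening: 0.0002
grip_force: 0.0
```

```bash
python3 -c "from h import *;st();snap('n3')"
```

```text
t 4.25 box mm [-3.8 48.8] z 96.1 yaw 10.96 tilt [-0.004  0.002] F [-0.3  0.7 -0.8] op 0.0001566252617453804
```

View pics/n3.png

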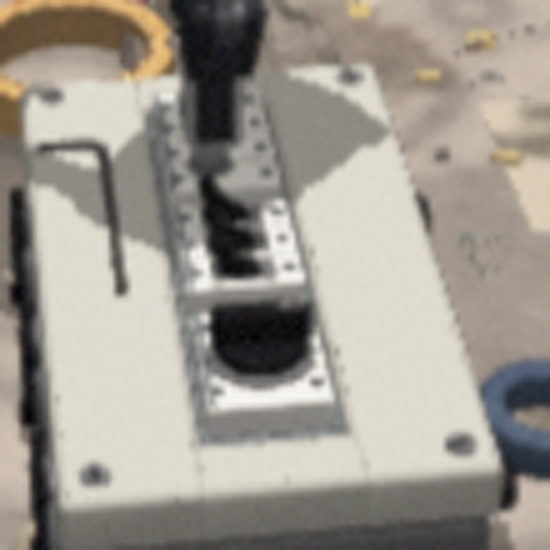

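The breaker is off, its levers leaning left. The fingertip (212,140) is just above the button (210,158). Pressing in small steps.

>>> send_rows([
  [0,[0,0,0.6],0],
  [0,[0,0,0.1],0],
  [0,[0,0,0.1],0],
  [0,[0,0,0.1],0],
  [0,[0,0,0.05],0],
  [0,[0,0,0],0],
])

```text
t: 5.05
tool_pos: [0.4709, -0.2037, 0.0891]
tool_rot: [3.127, 0.3, 0.001]
contact_force: [0.1, 0.7, 1.1]
opening: 0.0002
grip_force: 0.4
```

```bash
python3 -c "from h import *;st();snap('n4')"
```

```text
t 5.05 box mm [-2.5 48.2] z 89.1 yaw 10.97 tilt [ 0. -0.] F [0.1 0.7 1.1] op 0.00017991668502525773
```

View pics/n4.png

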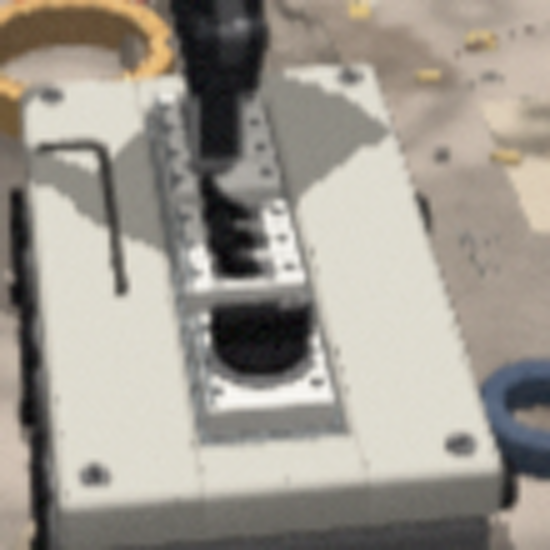

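The fingertip now covers the button at about (215,160). The contact is light, so I'll press further.

>>> send_rows([
  [0,[0,0,0.1],0],
  [0,[0,0,0],0],
  [0,[0,0,0],0],
])

```text
t: 5.48
tool_pos: [0.4709, -0.2037, 0.0882]
tool_rot: [3.127, 0.3, 0.001]
contact_force: [-0.7, 0.1, 3.0]
opening: -0.0004
grip_force: 1.8
```

>>> send_rows([
  [0,[0,0,0.1],0],
  [0,[0,0,0],0],
  [0,[0,0,0],0],
])

```text
t: 5.85
tool_pos: [0.4708, -0.2036, 0.0866]
tool_rot: [3.127, 0.3, 0.0]
contact_force: [0.3, -0.2, 0.7]
opening: -0.0002
grip_force: 0.6
```

>>> send_rows([
  [0,[0,0,0.08],0],
  [0,[0,0,0],0],
  [0,[0,0,0],0],
])

```text
t: 6.22
tool_pos: [0.4707, -0.2035, 0.0859]
tool_rot: [-3.127, -0.3, 0.0]
contact_force: [1.2, -0.3, 1.3]
opening: -0.0002
grip_force: 0.5
```

```bash
python3 -c "from h import *;st();snap('n5')"
```

```text
t 6.225 box mm [-2.8 48.4] z 85.9 yaw 10.97 tilt [-0.  0.] F [ 1.2 -0.3  1.3] op -0.00018332039348491964
```

View pics/n5.png

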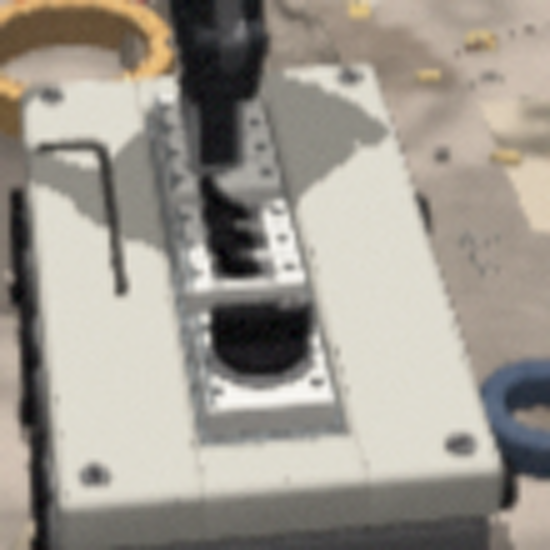

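The finger hides the RCD lever in this view. I'll press a little further until the stop is felt.

>>> send_rows([
  [0,[0,0,0.07],0],
  [0,[0,0,0],0],
])

```text
t: 6.52
tool_pos: [0.4707, -0.2035, 0.0852]
tool_rot: [-3.127, -0.3, 0.0]
contact_force: [-0.1, -0.2, 2.3]
opening: -0.0002
grip_force: 0.6
```

>>> send_rows([
  [0,[0,0,0],0],
])

```text
t: 6.65
tool_pos: [0.4707, -0.2035, 0.0852]
tool_rot: [-3.127, -0.3, 0.0]
contact_force: [-0.3, -0.5, 0.5]
opening: 0.0001
grip_force: 0.6
```

>>> send_rows([
  [0,[0,0,0.07],0],
  [0,[0,0,0],0],
])

```text
t: 6.9
tool_pos: [0.4707, -0.2035, 0.085]
tool_rot: [-3.127, -0.3, 0.001]
contact_force: [-1.2, 1.0, 4.8]
opening: -0.0002
grip_force: 2.4
```

The stop is felt: z is 85.0 mm and the force 4.8 N. I'll lift, go to the -x side of the RCD lever, and check its state from pixels.

>>> send_rows([
  [0,[0,0,-2],0],
  [0,[0,0,-3],0],
  [0,[0,0,0],0],
  [0,[-1.5,-1.9,0],0],
  [0,[-1.5,-1.9,0],0],
  [0,[0,0,0],0],
  [0,[0,0,0],0],
])

```text
t: 7.78
tool_pos: [0.4341, -0.1721, 0.1339]
tool_rot: [-3.127, -0.3, 0.001]
contact_force: [0.6, 0.5, -0.6]
opening: 0.0002
grip_force: 0.0
```

```bash
cat >> h.py <<'E'
def levers(d,tag=''):
    C=np.array([.48256,-.2505]);a=np.radians(10.96);B=np.array([[np.cos(a),-np.sin(a)],[np.sin(a),np.cos(a)]])
    g=cv2.cvtColor(d['frame'],cv2.COLOR_RGB2GRAY)
    for n,y in (('rcd',85.5),('brk',-4.5)):
        for k,th in (('on',.45),('mid',0),('off',-.45)):
            p=C+B@np.array([.5+20*np.sin(th),y])/1000
            u,v=proj(d,[*p,.079+.020*np.cos(th)]);u,v=int(round(u)),int(round(v))
            print(tag,n,k,(u,v),g[v-1:v+2,u-1:u+2].mean().round(),end='; ')
        print()
E
python3 - <<'E'
from h import *
from station import ctrl
st()
levers(dict(np.load('side0.npz')),'start')
d=ctrl.get_image('side');levers(d,'now')
np.savez('side1.npz',**d)
E
```

```text
t 7.775 box mm [-32.6  86.2] z 133.9 yaw 10.97 tilt [-0.  0.] F [ 0.6  0.5 -0.6] op 0.0002279720912513809
start rcd on (296, 187) 41.0; start rcd mid (292, 186) 160.0; start rcd off (287, 187) 215.0; 
start brk on (302, 212) 45.0; start brk mid (297, 212) 20.0; start brk off (293, 213) 70.0; 
now rcd on (296, 187) 140.0; now rcd mid (292, 186) 136.0; now rcd off (287, 187) 29.0; 
now brk on (302, 212) 182.0; now brk mid (297, 212) 38.0; now brk off (293, 213) 27.0;
```

Both levers are off, so the button tripped the RCD. Now I'll push the RCD lever towards +x.

>>> send_rows([
  [0,[0,0,3],0],
  [0,[0,0,1.4],0],
  [0,[0,0,0],0],
  [0,[0.5,0,0],0],
  [0,[0.5,0,0],0],
  [0,[0.4,0,0],0],
  [0,[0.4,0,0],0],
  [0,[0.3,0,0],0],
  [0,[0,0,0],0],
])

```text
t: 8.95
tool_pos: [0.4551, -0.1678, 0.0906]
tool_rot: [-3.127, -0.301, -0.001]
contact_force: [0.5, -0.3, 0.2]
opening: -0.0002
grip_force: 0.0
```

```bash
python3 - <<'E'
from h import *
from station import ctrl
st()
levers(ctrl.get_image('side'),'now')
E
```

```text
t 8.95 box mm [-11.3  86.4] z 90.6 yaw 10.98 tilt [0.001 0.   ] F [ 0.5 -0.3  0.2] op -0.00019630018813355255
now rcd on (296, 187) 30.0; now rcd mid (292, 186) 88.0; now rcd off (287, 187) 26.0; 
now brk on (302, 212) 183.0; now brk mid (297, 212) 39.0; now brk off (293, 213) 28.0;
```

>>> send_rows([
  [0,[0.15,0,0],0],
  [0,[0,0,0],0],
  [0,[-1.5,0,0],0],
  [0,[-0.7,0,-2],0],
  [0,[0,0,-2],0],
  [0,[0,0,0],0],
])

```text
t: 9.75
tool_pos: [0.4349, -0.1726, 0.1322]
tool_rot: [3.125, 0.299, 0.005]
contact_force: [0.1, -0.8, -0.0]
opening: 0.0002
grip_force: 0.0
```

```bash
python3 - <<'E'
from h import *
from station import ctrl
st()
levers(ctrl.get_image('side'),'now')
E
```

```text
t 9.75 box mm [-32.   85.5] z 132.2 yaw 10.94 tilt [ 0.003 -0.002] F [ 0.1 -0.8 -0. ] op 0.00015844946685202472
now rcd on (296, 187) 31.0; now rcd mid (292, 186) 109.0; now rcd off (287, 187) 141.0; 
now brk on (302, 212) 182.0; now brk mid (297, 212) 40.0; now brk off (293, 213) 28.0;
```

The RCD is back on and the breaker is still off. Now the breaker.

>>> send_rows([
  [0,[0,4.5,0],0],
  [0,[0,4.5,0],0],
  [0,[0,0,0],0],
  [0,[0,0,4.2],0],
  [0,[0,0,0],0],
  [0,[0.7,0,0],0],
  [0,[0.5,0,0],0],
  [0,[0.4,0,0],0],
  [0,[0.4,0,0],0],
  [0,[0,0,0],0],
])

```text
t: 11.05
tool_pos: [0.4718, -0.2564, 0.0888]
tool_rot: [3.127, 0.301, 0.001]
contact_force: [0.1, 0.4, 0.2]
opening: 0.0001
grip_force: 0.0
```

>>> send_rows([
  [0,[0.2,0,0],0],
  [0,[0,0,0],0],
  [0,[-1.5,0,0],0],
  [0,[-0.7,0,-2],0],
  [0,[0,0,-4],0],
  [0,[0,0,-4],0],
  [0,[0,0,0],0],
  [0,[0,0,0],0],
])

```text
t: 12.05
tool_pos: [0.4509, -0.2602, 0.188]
tool_rot: [-3.127, -0.3, 0.001]
contact_force: [0.1, -0.5, -0.7]
opening: 0.0
grip_force: 0.0
```

```bash
python3 - <<'E'
from h import *
from station import ctrl
st()
levers(ctrl.get_image('side'),'now')
snap('n6')
E
```

```text
t 12.05 box mm [-32.9  -3.5] z 188.0 yaw 10.94 tilt [-0.001  0.   ] F [ 0.1 -0.5 -0.7] op 4.5881563315133136e-05
now rcd on (296, 187) 41.0; now rcd mid (292, 186) 164.0; now rcd off (287, 187) 220.0; 
now brk on (302, 212) 33.0; now brk mid (297, 212) 18.0; now brk off (293, 213) 49.0;
```

View pics/n6.png

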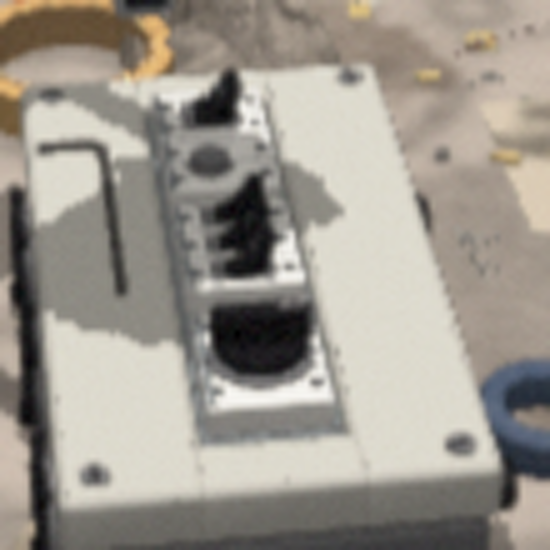

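Both levers lean to +x (RCD tip at (230,75), breaker tip at (258,180)), and the button (210,158) is released. The hex key is where it was and the arm is clear, so I'm handing in.

```bash
python3 -c "
from station import ctrl
print(ctrl.finish_job())"
```

```text
the job is handed in; nothing more can be done
None
```

I did the trip test in the required order and handed it in at about 12 s of the 53 s allowed: the last image shows both levers on, the test button released, and the knob and hex key undisturbed; no verdict was returned.

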